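# Set up the four-point bending rig

### The arm

A 6-joint arm with a two-finger parallel gripper is mounted at the origin on the work surface. World frame = base frame: x ahead of the robot, y to its left, z up, the work surface at z = 0. Lengths are in m, angles in rad, forces in N, time in s.
With the tool pointing down it reaches from about 0.425 to 0.95 m from the base axis. Payload 3.5 kg.
Tool frame: the origin (TCP) lies at the very end of the fingers, on their centre line; the grasp point (between the pads) lies 19 mm behind it (arm.pinch_z is the distance from the TCP to the grasp point, in m); z points along the fingers, y is the line along which they close (so a half turn about z gives the same grasp; the last joint's range is limited). The gripper opens to 85 mm and grips with 20 to 120 N. Pads are 22 mm wide; open, the fingers measure 114 mm over their backs; the gripper's body (76 mm by 85 mm) begins 54 mm behind the grasp point. The pads swing forward as they close: fully open they stand 13 mm farther back than shut.
Start: joints at [-1.327, 0.286, 1.577, -0, 1.279, -0.15], TCP at [0.259, -0.623, 0.231] pointing down, gripper open.
Joint ranges: [-2.77, 2.77], [-0.9, 2.22], [0.21, 2.48], [-1.53, 4.67], [0.24, 2.81], [-2.84, 2.84]. Speed limits (rad/s): [2.79, 2.79, 3.14, 3.14, 3.14, 3.14].

### API

Orientations are given as a 3x3 rotation matrix whose columns are the frame's x, y, z axes.
In Python, from rig import arm gives the robot as it stands.
- The arm moves only by the shell command python3 -m inch 'ROWS' [FORCE]. ROWS is JSON, a list that holds one entry, the list of rows, each a list of 7 numbers: the opening, from 0 (shut) to 1 (fully open), then the shift along the tool's x, y, z in mm, then the turn, a rotation vector about the tool's x, y, z in rad. In form: [[[jaw, tx, ty, tz, ax, ay, az], ...]]. A call has 1 to 12 rows; each row shifts and turns the commanded pose from where the row before left it, along the tool's axes as they then stand; what a row does not reach is not made up. A row lasts 1/8 s, in which the tool goes at most 62.5 mm and 10.7 degrees, less where a joint would pass 70% of its speed; a pose out of reach is approached as far as the arm can. A call with a gripper value outside its range is refused whole. The fingers move at their own pace and stop on an object; FORCE is the grip in N (left out, the last holds). Time passes only in rows, so rows that do not move let the fingers close. It gives the time, the measured TCP pose, the force, the opening and the grip force at its end, in the units of the state.
- arm.read_state(): the state, without advancing time (a new reading comes with each control period).
- arm.capture(name): name is "side" or "top" or "wrist"; returns the picture (420x560x3 uint8, red, green, blue); there is no depth.
- arm.calibration(name): a dict with "fx", "fy", "cx", "cy" (pixels), "T" (4x4, takes a point from camera to world coordinates). Camera axes: x right, y up, looking along -z (the intrinsics and any distortion apply to the point x, -y, -z); pixel columns grow to the right and rows downward; lengths in m; the calibration is good to about 2 mm. A picture is of the moment at which its call begins: read the wrist's pose just before it. calibration takes no time and is no camera call; for the wrist camera it gives the pose at the moment of the call.
- arm.job_done(): hands the job in; it is judged then, once.
Trained networks look in the newest picture that a camera, given by its name, has taken for a name from the list of things; names that differ only in an ending like _2 or _b are one class to them, and where a whole thing is asked for, a point or a joint stands for the part that bears it (a point fixed in the world has none). Each returns a list of dicts, best first, with "p" (0 to 1); they miss things now and then, are a little off and sometimes report something else, mostly with a low value. They report only what shows in the picture. A call takes as long as a camera call. They do not tell look-alikes from the thing itself.
- arm.recognise(target, camera): "point" ([x, y, z] in m, in world coordinates, good to about 4 mm: the middle of the surface that is visible of it).
- arm.outline_of(target, camera): "pixels" (420x560 bool, what is visible of it).
- arm.place_of(target, camera): "point" ([x, y, z] in m, in world coordinates, good to about 4 mm: a listed point, or the origin of a listed thing).
The state is a dict: "clock": time; "joints": joint angles; "joint_velocities": joint speeds; "joint_efforts": joint torques, N m; "position": TCP position; "orientation": TCP orientation; "wrist_force": force on the tool from outside, world axes, zero at the start; "moment": the same for the moment, N m; "finger_gap": finger opening in m; "finger_force": force on a finger pad.
Only numpy, scipy, OpenCV 4.12 (cv2) and the standard library are available. Lean on these libraries where they do the work, as an engineer would, in place of code of your own. Each camera call takes 0.05 s, during which the arm holds its last target. There are 200 camera calls.

### The job

Set up the four-point bending rig for the longer of the two asphalt beams: lay the two loose steel rollers in the outermost pair of grooves of the steel base, one in each and centred across the base, then lay the longer beam along the base on top of both rollers, in line with the base and centred, with the same overhang at both ends. Last, stand the load bridge on the beam, noses down, in line with the beam and at the middle of the span. The beam is brittle: set the beam and the bridge down, do not drop them; leave the shorter beam and the other things on the bench where they are.

Things in the scene. Friction and masses are not known exactly. Their poses are not given: they have to be found in the camera images.
- bend_base: fixed steel rig base: foot plate 300 x 90 x 12 mm, rail on it 290 long (x), 50 wide (y), flat top 50 mm above the bench. Origin: centre of underside; both ends alike. Four 90-degree V-grooves along y cross the top, 22 wide, 11 deep: outer pair at x = +-105, inner at +-60 mm. A roller in a groove has its centre 56 mm, its crest 68 mm above the bench. Black line across the top: middle
- roller_a_mid (a point): one of two identical plain bright steel support rollers, a solid cylinder 24 mm in diameter and 60 mm long, lying on its side on the white board at the start. This point is its centre; its own x axis runs along the roller. Mass about 0.2 kg. Either roller may go in either outer groove.
- roller_b_mid (a point): one of two identical plain bright steel support rollers, a solid cylinder 24 mm in diameter and 60 mm long, lying on its side on the white board at the start. This point is its centre; its own x axis runs along the roller. Mass about 0.2 kg. Either roller may go in either outer groove.
- long_beam_mid (a point): the longer asphalt beam, a dark stone-speckled bar 250 mm long (x), 30 wide (y), 35 high (z), lying on the white board at the start. This point is its centre, half-way up; x runs along the beam, z up. About 0.6 kg. Lying on both rollers, its underside is 68 mm and its centre 85.5 mm above the bench
- short_beam_mid (a point): the shorter asphalt beam, 190 mm long (x), 30 mm wide, 35 mm high, otherwise alike, beside the longer one on the board: not to be used, stays where it is. This point is its centre, half-way up.
- load_bridge_stem (a point): steel load bridge, 57 mm high, on the board: plate 100 x 36 mm (x, y), 14 thick, two fixed round noses 12 mm in diameter under it, along y at x = +-35, and an upright square stem 30 x 30 mm, 34 tall, in its middle, to grip it by. This point: centre of the stem, 40 mm above the noses' bottom, 17 above the plate's top; z up. About 0.6 kg. On the set-up beam this point is 143 mm above the bench
- board: the fixed white preparation board with black edges, 304 x 364 mm (x, y), top 12 mm above the bench; the rollers, the load bridge and both beams lie on it at the start, at least 20 mm apart. Origin at the centre of its underside.
- core: bystander: a loose asphalt drill core, a dark disc 100 mm in diameter and 60 mm high, standing on the bench. Origin at the centre of its underside.
- tin: bystander: a loose open aluminium sample tin, 72 mm across and 70 mm high. Origin at the centre of its underside.
- bench_brush: bystander: a loose bench brush lying bristles down, 55 x 150 x 36 mm (x, y, z), pale wooden back. Origin at the centre of its underside.
Mind the look-alikes: they are no part of the job. Leave any blue, green or yellow look-alike of the part that bears roller_a_mid alone.

How it is judged:
By the outcome, as a careful person would: the job done as asked, in the order asked, and still so for the second after the job is handed in, with the robot touching nothing.
It also fails if it takes over 109 s, if anything falls off the work surface, if the arm or the gripper's body presses on something with over 40 N, if the wrist force passes 120 N, or if a joint passes its speed limit or range.

## Working session

There is one attempt and no reset: what is moved stays moved. The work goes in short steps, Python scripts to look and compute and a shell command to move; the robot and the scene stay as the last step left them, time stands still between calls to the robot, and variables do not carry over. Pictures are saved under pics/ and viewed, at most 16 in all, crops included, and the job is handed in when it is done.

```bash
mkdir -p pics; ls; python3 - <<'E'
from rig import arm
import cv2,numpy as np
s=arm.read_state();print(s['clock'],s['position'],s['orientation'],arm.pinch_z)
for c in ['top','side']:
    im=arm.capture(c);cv2.imwrite(f'pics/{c}0.png',im[:,:,::-1])
    for t in ['bend_base','roller_a_mid','long_beam_mid','short_beam_mid','load_bridge_stem','board','core','tin','bench_brush']:
        for d in arm.place_of(t,c)[:4]:
            if d['p']>.2: print(c,t,round(d['p'],2),np.round(d['point'],3))
    k=arm.calibration(c);print({a:b for a,b in k.items() if a!='T'},np.round(k['T'],3).tolist())
E
```

```text
pics
0.0 [ 0.25887426 -0.62267122  0.22990356] [[ 9.23456055e-01  3.83703757e-01 -5.83827189e-04]
 [ 3.83704040e-01 -9.23453208e-01  2.32004199e-03]
 [ 3.51071736e-04 -2.36647368e-03 -9.99997138e-01]] 0.0187
top bend_base 0.58 [ 0.532 -0.224 -0.002]
top bend_base 0.38 [0.514 0.224 0.03 ]
top roller_a_mid 0.71 [0.264 0.294 0.01 ]
top roller_a_mid 0.65 [0.594 0.095 0.023]
top roller_a_mid 0.63 [0.767 0.286 0.008]
top roller_a_mid 0.53 [ 0.34  -0.113  0.007]
top long_beam_mid 0.9 [0.514 0.226 0.033]
top short_beam_mid 0.95 [0.531 0.335 0.027]
top load_bridge_stem 0.66 [0.591 0.098 0.022]
top board 0.93 [0.527 0.214 0.004]
top core 0.75 [ 0.757 -0.02   0.003]
top tin 0.57 [0.757 0.153 0.001]
top bench_brush 0.93 [ 0.763 -0.201 -0.002]
{'fx': 497.6711307770766, 'fy': 497.6711307770766, 'cx': 277.434861378537, 'cy': 204.79489774192865} [[-0.003, 0.998, -0.061, 0.437], [-1.0, -0.003, 0.008, 0.02], [0.008, 0.061, 0.998, 1.119], [0.0, 0.0, 0.0, 1.0]]
side bend_base 0.62 [ 0.524 -0.22  -0.001]
side bend_base 0.34 [0.446 0.106 0.027]
side roller_a_mid 0.72 [ 0.342 -0.111  0.014]
side roller_a_mid 0.66 [0.764 0.288 0.008]
side roller_a_mid 0.65 [0.268 0.288 0.012]
side roller_a_mid 0.54 [0.6   0.1   0.025]
side long_beam_mid 0.72 [0.515 0.227 0.026]
side long_beam_mid 0.39 [ 0.754  0.155 -0.001]
side short_beam_mid 0.75 [0.533 0.335 0.028]
side short_beam_mid 0.43 [0.599 0.1   0.021]
side load_bridge_stem 0.59 [0.527 0.108 0.055]
side board 0.66 [0.524 0.211 0.002]
side board 0.37 [0.755 0.156 0.002]
side core 0.75 [ 0.76  -0.017 -0.002]
side core 0.69 [ 0.524 -0.22   0.   ]
side tin 0.59 [0.752 0.155 0.001]
side bench_brush 0.71 [ 0.757 -0.202  0.001]
side bench_brush 0.71 [0.525 0.108 0.054]
{'fx': 503.4914677680995, 'fy': 503.4914677680995, 'cx': 286.5780387381693, 'cy': 203.6350997532231} [[-1.0, 0.013, -0.017, 0.504], [-0.021, -0.733, 0.68, 0.933], [-0.004, 0.68, 0.733, 1.037], [0.0, 0.0, 0.0, 1.0]]
```

View pics/top0.png

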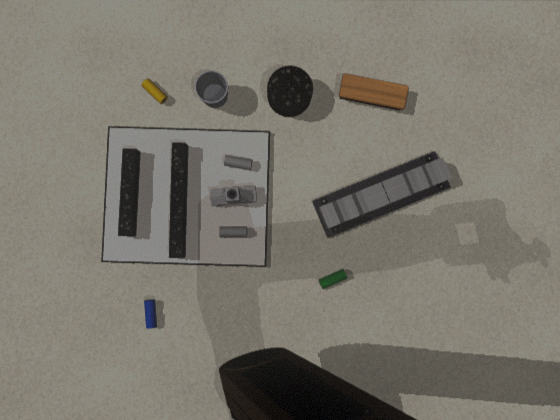

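View pics/side0.png

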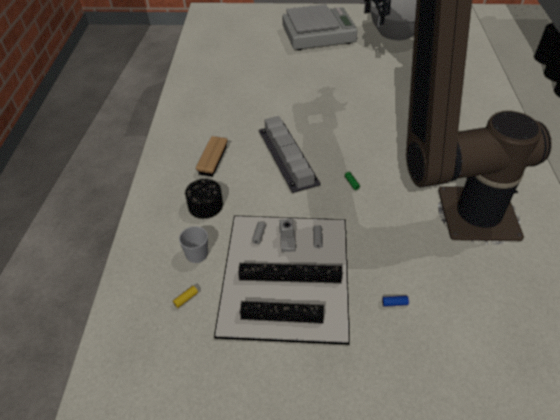

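The top picture shows two bright rollers at (238,162) and (233,232), and the bridge between them at (233,195). The long beam is at (179,200), the short beam at (130,192), and the base sits skewed at (382,193). The yellow (154,91), green (333,279) and blue (150,314) cylinders are look-alikes. The grey pair on the board fits the description of the rollers. Next I'll fit models to the outlines and enlarge a crop to confirm.

```bash
cat > h.py <<'E'
import numpy as np,cv2
from scipy.optimize import minimize
from rig import arm
def box(cx,cy,z0,lx,ly,lz): return np.array([[cx+a*lx/2,cy+b*ly/2,z0+c*lz] for a in(-1,1) for b in(-1,1) for c in(0,1)])
def cyl(n=24,r=.012,L=.06): return np.array([[s*L/2,r*np.cos(t),r+r*np.sin(t)] for s in(-1,1) for t in np.linspace(0,2*np.pi,n)])
M={'bend_base':[box(0,0,0,.3,.09,.012),box(0,0,0,.29,.05,.05)],'roller':[cyl()],
'long_beam_mid':[box(0,0,0,.25,.03,.035)],'short_beam_mid':[box(0,0,0,.19,.03,.035)],
'bridge':[box(0,0,.009,.1,.036,.014),box(0,0,.0,.03,.03,.057),box(.035,0,0,.01,.036,.01),box(-.035,0,0,.01,.036,.01)]}
def proj(k,P):
    T=k['T'];q=(P-T[:3,3])@T[:3,:3]
    return np.c_[k['cx']+k['fx']*q[:,0]/-q[:,2],k['cy']+k['fy']*q[:,1]/q[:,2]]
def render(k,model,p,z,S=3):
    m=np.zeros((420*S,560*S),np.uint8);c,s=np.cos(p[2]),np.sin(p[2])
    for H in M[model]:
        W=np.c_[p[0]+c*H[:,0]-s*H[:,1],p[1]+s*H[:,0]+c*H[:,1],z+H[:,2]]
        q=(proj(k,W)+.5)*S-.5
        cv2.fillConvexPoly(m,cv2.convexHull(np.round(q*16).astype(np.int32)),1,shift=4)
    return m
def fit(model,masks,p0,z):
    S=3;big=[(k,cv2.resize(m.astype(np.float32),None,fx=S,fy=S,interpolation=cv2.INTER_LINEAR)) for k,m in masks]
    def f(u):
        p=[p0[0]+u[0]/1000,p0[1]+u[1]/1000,p0[2]+u[2]/100]
        return sum(np.abs(render(k,model,p,z)-m).sum()/m.sum() for k,m in big)
    b=min((minimize(f,[0,0,0],method='Nelder-Mead',options=dict(initial_simplex=[[a,a,-4*a],[a+8,a,0],[a,a+8,0],[a,a,12]],xatol=.05,fatol=1e-4)) for a in(-2,1)),key=lambda r:r.fun)
    u=b.x;return np.array([p0[0]+u[0]/1000,p0[1]+u[1]/1000,p0[2]+u[2]/100]),b.fun
E
python3 - <<'E'
from h import *
ims={c:arm.capture(c) for c in('top','side')}
cv2.imwrite('pics/crop.png',cv2.resize(ims['top'][110:290,90:470],None,fx=2,fy=2,interpolation=cv2.INTER_CUBIC)[:,:,::-1])
r=np.deg2rad
jobs=[('bend_base','bend_base','bend_base',(.528,-.222,r(111)),0),('rA','roller','roller_a_mid',(.597,.097,r(80)),.012),('rB','roller','roller_a_mid',(.455,.105,r(90)),.012),
('long','long_beam_mid','long_beam_mid',(.514,.226,0),.012),('bridge','bridge','load_bridge_stem',(.527,.108,r(90)),.012),('short','short_beam_mid','short_beam_mid',(.53,.335,0),.012)]
for n,mod,t,p0,z in jobs:
    ms=[]
    for c in ims:
        k=arm.calibration(c);ref=render(k,mod,p0,z,1)
        best=max(arm.outline_of(t,c),key=lambda d:(d['pixels']&(ref>0)).sum()/(d['pixels']|(ref>0)).sum())
        ov=(best['pixels']&(ref>0)).sum()/(best['pixels']|(ref>0)).sum()
        print(n,c,round(best['p'],2),'iou0',round(ov,2))
        if ov>.35: ms.append((k,best['pixels']))
    for sub in [ms]+[[m] for m in ms]:
        if sub:
            p,e=fit(mod,sub,p0,z);print('  ',np.round(p[:2]*1000,1),round(np.rad2deg(p[2]),1),round(e,3))
print(arm.read_state()['clock'])
E
```

```text
bend_base top 0.96 iou0 0.94
bend_base side 0.86 iou0 0.89
   [ 529.9 -222.3] 111.8 0.119
   [ 530.1 -221.7] 111.8 0.027
   [ 530.3 -226.4] 112.3 0.086
rA top 0.5 iou0 0.77
rA side 0.5 iou0 0.71
   [599.5  98.7] 79.6 0.412
   [599.5  98.6] 79.9 0.133
   [599.1  97.3] 82.2 0.268
rB top 0.89 iou0 0.0
rB side 0.68 iou0 0.0
long top 0.68 iou0 0.85
long side 0.62 iou0 0.9
   [515.5 228. ] -0.8 0.147
   [516.8 228.3] -0.5 0.07
   [514.7 227.2] -0.9 0.064
bridge top 0.91 iou0 0.85
bridge side 0.67 iou0 0.79
   [525.9 107.4] 95.1 0.202
   [526. 108.] 95.4 0.077
   [525.4 107.5] 94.7 0.121
short top 0.55 iou0 0.87
short side 0.69 iou0 0.87
   [531.8 335.9] -2.1 0.178
   [531.9 336.2] -2.0 0.066
   [531.7 335. ] -1.9 0.102
1.7
```

View pics/crop.png

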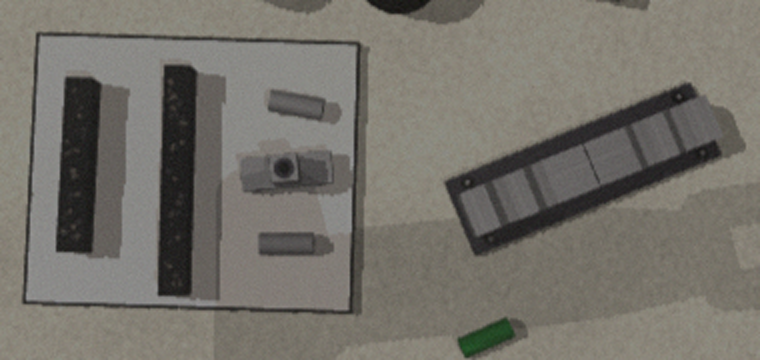

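The enlarged crop confirms it: the two grey rollers on the board, at crop (297,104) and (287,243), are the ones meant, and the green cylinder is a look-alike. The longer beam is at crop (178,180). I'll write a planning helper, then view the base from the wrist.

```bash
cat >> h.py <<'E'
from scipy.spatial.transform import Rotation as Ro
def plan(x,y,z,yaw):
    "needed turn first, then shift (tool axes after the turn), mm/rad; yaw=tool x axis, deg"
    s=arm.read_state();R=np.array(s['orientation']);c,n=np.cos(np.deg2rad(yaw)),np.sin(np.deg2rad(yaw))
    D=np.array([[c,n,0],[n,-c,0],[0,0,-1]]);d=np.array([x,y,z])-s['position']
    print('yaw',round(np.rad2deg(np.arctan2(R[1,0],R[0,0])),2),'turn',np.round(Ro.from_matrix(R.T@D).as_rotvec(),4),'shift after',np.round(D.T@d*1000,1),'shift before',np.round(R.T@d*1000,1),'t',round(s['clock'],2))
E
python3 - <<'E'
from h import *
plan(.53,-.222,.30,111.8)
k=arm.calibration('top');T=k['T']
for uv in [(232.5,232),(238.5,162)]:
    d=T[:3,:3]@[(uv[0]-k['cx'])/k['fx'],-(uv[1]-k['cy'])/k['fy'],-1];print(T[:3,3]+d*(.03-T[2,3])/d[2])
E
```

```text
yaw 22.56 turn [-0.     -0.     -1.5575] shift after [272.  400.6 -68.7] shift before [ 404.2 -266.6  -68.7] t 1.7
[0.44460011 0.1095744  0.03      ]
[0.59854813 0.09672851 0.03      ]
```

```bash
python3 -m inch '[[[1,36.8,-24.3,-6.3,0,0,0],[1,36.8,-24.3,-6.3,0,0,0],[1,36.8,-24.3,-6.3,0,0,0],[1,36.8,-24.3,-6.3,0,0,0],[1,36.8,-24.3,-6.3,0,0,0],[1,36.8,-24.3,-6.3,0,0,0],[1,36.8,-24.3,-6.3,0,0,0],[1,36.8,-24.3,-6.3,0,0,0],[1,36.8,-24.3,-6.3,0,0,0],[1,36.8,-24.3,-6.3,0,0,0],[1,36.2,-23.6,-5.7,0,0,0]]]'
python3 -m inch '[[[1,0,0,0,0,0,-0.156],[1,0,0,0,0,0,-0.156],[1,0,0,0,0,0,-0.156],[1,0,0,0,0,0,-0.156],[1,0,0,0,0,0,-0.156],[1,0,0,0,0,0,-0.156],[1,0,0,0,0,0,-0.156],[1,0,0,0,0,0,-0.156],[1,0,0,0,0,0,-0.156],[1,0,0,0,0,0,-0.1535],[1,0,0,0,0,0,0]]]'
python3 - <<'E'
from h import *
k=arm.calibration('wrist');im=arm.capture('wrist');cv2.imwrite('pics/w1.png',im[:,:,::-1])
im2=arm.capture('top');cv2.imwrite('pics/t1.png',im2[:,:,::-1])
plan(.53,-.222,.30,111.8);print(k)
E
```

```text
clock: 3.08
position: [0.5307, -0.2207, 0.3005]
orientation: [[0.923, 0.384, 0.001], [0.384, -0.923, -0.0], [0.0, 0.001, -1.0]]
wrist_force: [0.0, -0.7, 0.4]
finger_gap: 0.0854
finger_force: 0.0
clock: 4.45
position: [0.53, -0.222, 0.3001]
orientation: [[-0.37, 0.929, 0.0], [0.929, 0.37, -0.0], [-0.0, 0.0, -1.0]]
wrist_force: [-0.6, -0.1, 0.3]
finger_gap: 0.0855
finger_force: 0.0
yaw 111.66 turn [ 0.0001  0.0001 -0.0024] shift after [0.  0.  0.1] shift before [0.  0.  0.1] t 4.55
{'fx': 316.96039943710747, 'fy': 316.96039943710747, 'cx': 283.25217791513955, 'cy': 213.7013774917769, 'T': array([[ 9.29012109e-01, -3.55593995e-01, -1.02417828e-01,
         5.04867557e-01],
       [ 3.70049295e-01,  8.92827638e-01,  2.56753440e-01,
        -1.56567411e-01],
       [ 1.41485837e-04, -2.76426700e-01,  9.61034994e-01,
         4.42756523e-01],
       [ 0.00000000e+00,  0.00000000e+00,  0.00000000e+00,
         1.00000000e+00]])}
```

View pics/w1.png

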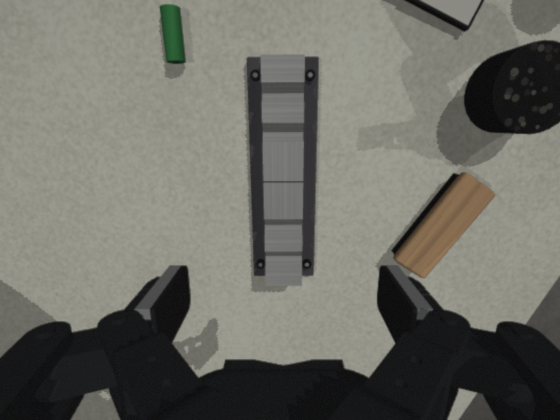

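The base shows in full, about (283,170), with the black mid line at row 181 and its near end at row 285. The green look-alike is at (173,35), clear of the path. I'll refine the base pose from this picture.

```bash
python3 - <<'E'
from h import *
k=arm.calibration('wrist');im=arm.capture('wrist')
o=arm.outline_of('bend_base','wrist');k2=arm.calibration('top');arm.capture('top');o2=arm.outline_of('bend_base','top')
p0=(.53,-.222,np.deg2rad(111.8))
print(o[0]['p'],o[0]['pixels'].sum(),o2[0]['p'])
for ms in ([(k,o[0]['pixels'])],[(k,o[0]['pixels']),(k2,o2[0]['pixels'])]):
    p,e=fit('bend_base',ms,p0,0);print(np.round(p[:2]*1000,1),np.rad2deg(p[2]),e)
# black line on rail top and rail top edges
def bp(k,uv,z):
    T=k['T'];d=T[:3,:3]@[(uv[0]-k['cx'])/k['fx'],-(uv[1]-k['cy'])/k['fy'],-1];return T[:3,3]+d*(z-T[2,3])/d[2]
g=im.mean(2)
row=170+np.argmin(g[170:193,270:298].mean(1));print('line row',row,bp(k,(283,row),.05))
E
```

```text
0.85 14850 0.78
[ 530.9 -222.5] 111.99317766187286 0.022394314408302307
[ 530.3 -220.2] 112.17902487881136 0.5508559942245483
line row 181 [ 0.53065706 -0.22202386  0.05      ]
```

```bash
python3 - <<'E'
from h import *
plan(.52,.15,.28,170)
E
```

```text
yaw 111.75 turn [ 0.     -0.     -1.0167] shift after [ 74.4 364.6  20. ] shift before [349.2 128.6  20. ] t 4.75
```

```bash
python3 -m inch '[[[1,38.8,14.3,2.2,0,0,0],[1,38.8,14.3,2.2,0,0,0],[1,38.8,14.3,2.2,0,0,0],[1,38.8,14.3,2.2,0,0,0],[1,38.8,14.3,2.2,0,0,0],[1,38.8,14.3,2.2,0,0,0],[1,38.8,14.3,2.2,0,0,0],[1,38.8,14.3,2.2,0,0,0],[1,38.8,14.3,2.2,0,0,0]]]' >/dev/null
python3 -m inch '[[[1,0,0,0,0,0,-0.17],[1,0,0,0,0,0,-0.17],[1,0,0,0,0,0,-0.17],[1,0,0,0,0,0,-0.17],[1,0,0,0,0,0,-0.17],[1,0,0,0,0,0,-0.167],[1,0,0,0,0,0,0],[1,0,0,0,0,0,0]]]'
python3 - <<'E'
from h import *
k=arm.calibration('wrist');im=arm.capture('wrist');cv2.imwrite('pics/w2.png',im[:,:,::-1])
r=np.deg2rad
g=cv2.medianBlur(im,3)
for n,mod,t,p0,z in [('rA','roller','roller_a_mid',(.599,.098,r(80)),.012),('rB','roller','roller_a_mid',(.445,.109,r(88)),.012),
('long','long_beam_mid','long_beam_mid',(.516,.228,r(-.7)),.012),('bridge','bridge','load_bridge_stem',(.526,.108,r(95)),.012)]:
    ref=render(k,mod,p0,z,1)>0
    L=arm.outline_of(t,'wrist');iou=[(d['pixels']&ref).sum()/(d['pixels']|ref).sum() for d in L];print(n,np.round(iou,2),[round(d['p'],2) for d in L],'expect px',np.argwhere(ref).mean(0)[::-1].round())
    if L and max(iou)>.3:
        p,e=fit(mod,[(k,L[int(np.argmax(iou))]['pixels'])],p0,z);print('  ',np.round(p[:2]*1000,1),np.rad2deg(p[2]).round(1),round(e,3))
E
```

```text
clock: 6.88
position: [0.5198, 0.15, 0.2803]
orientation: [[-0.985, 0.175, 0.0], [0.175, 0.985, 0.0], [-0.0, 0.0, -1.0]]
wrist_force: [0.9, 0.9, -0.1]
finger_gap: 0.0853
finger_force: 0.0
rA [0.88 0.  ] [0.6, 0.6] expect px [255. 244.]
   [600.6  99.1] 79.8 0.082
rB [0. 0.] [0.6, 0.6] expect px [238. 125.]
long [0.95] [0.62] expect px [344. 156.]
   [515.8 228.2] -1.0 0.032
bridge [0.9 0. ] [0.63, 0.39] expect px [251. 191.]
   [526.  108.1] 96.2 0.081
```

View pics/w2.png

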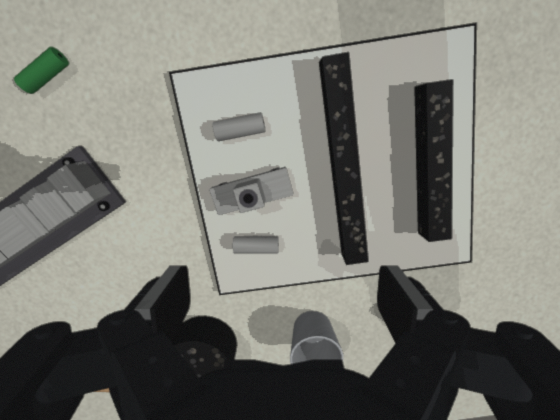

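Both rollers (239,126) and (256,244), the bridge at (248,197) and the long beam at (344,158) show clearly. I'll take roller A first, gripping it by its end faces so the fingers stay outside the 50 mm rail.

```bash
python3 - <<'E'
from h import *
plan(.600,.099,.012,169.8)
E
```

```text
yaw 170.03 turn [-0.     -0.0001  0.004 ] shift after [-88.  -36.  268.2] shift before [-87.9 -36.4 268.2] t 7.12
```

```bash
python3 -m inch '[[[1,-44,-18,20,0,0,0.004],[1,-44,-18,40,0,0,0],[1,0,0,50,0,0,0],[1,0,0,50,0,0,0],[1,0,0,45,0,0,0],[1,0,0,35,0,0,0],[1,0,0,20,0,0,0],[1,0,0,8.2,0,0,0],[1,0,0,0,0,0,0]]]' 40
python3 -m inch '[[[0.3,0,0,0,0,0,0],[0.3,0,0,0,0,0,0],[0.3,0,0,0,0,0,0],[0.3,0,0,0,0,0,0],[0.3,0,0,0,0,0,0],[0.3,0,0,0,0,0,0]]]' 40
```

```text
clock: 8.25
position: [0.6007, 0.0992, 0.0126]
orientation: [[-0.984, 0.176, 0.001], [0.176, 0.984, -0.0], [-0.001, 0.0, -1.0]]
wrist_force: [-0.2, -1.0, 0.0]
finger_gap: 0.0856
finger_force: 0.0
clock: 9.0
position: [0.6017, 0.0993, 0.014]
orientation: [[-0.984, 0.176, 0.003], [0.176, 0.984, 0.0], [-0.003, 0.001, -1.0]]
wrist_force: [-0.9, 0.2, 5.8]
finger_gap: 0.059
finger_force: 44.6
```

```bash
python3 -m inch '[[[0.3,0,0,-10,0,0,0],[0.3,0,0,-30,0,0,0],[0.3,0,0,-50,0,0,0],[0.3,0,0,-30,0,0,0],[0.3,0,0,0,0,0,0]]]' 40
python3 - <<'E'
from h import *
im=arm.capture('wrist');cv2.imwrite('pics/w3.png',im[:,:,::-1])
b=np.array([.5305,-.2223]);u=np.array([np.cos(np.deg2rad(111.9)),np.sin(np.deg2rad(111.9))])
for s in(1,-1): print(b+s*.105*u)
plan(*(b-.105*u),.12,111.9)
E
```

```text
clock: 9.62
position: [0.6018, 0.0992, 0.135]
orientation: [[-0.984, 0.176, 0.006], [0.176, 0.984, -0.0], [-0.006, 0.001, -1.0]]
wrist_force: [0.1, 0.6, -2.5]
finger_gap: 0.0589
finger_force: 44.0
[ 0.49133628 -0.12487719]
[ 0.56966372 -0.31972281]
yaw 169.84 turn [7.0000e-04 9.0000e-04 1.0113e+00] shift after [-377.3 -184.6   12.4] shift before [ -43.8 -417.7   12.3] t 9.68
```

View pics/w3.png

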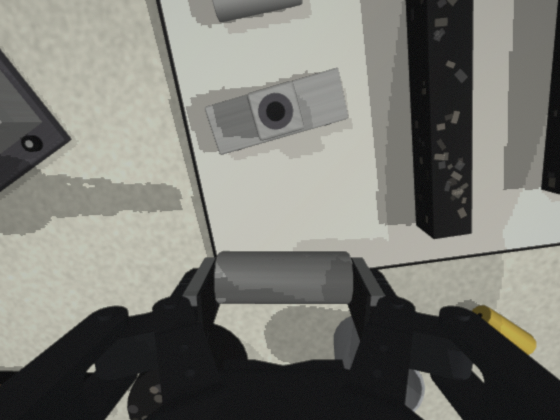

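The roller is held squarely by both ends, about (284,277). I'm carrying it to the far outer groove.

```bash
python3 -m inch '[[[0.3,-4.9,-46.4,0,0,0,0],[0.3,-4.9,-46.4,0,0,0,0],[0.3,-4.9,-46.4,0,0,0,0],[0.3,-4.9,-46.4,0,0,0,0],[0.3,-4.9,-46.4,0,0,0,0],[0.3,-4.9,-46.4,0,0,0,0],[0.3,-4.9,-46.4,0,0,0,0],[0.3,-4.9,-46.4,0,0,0,0],[0.3,-4.6,-46.5,0,0,0,0]]]' 40 >/dev/null
python3 -m inch '[[[0.3,0,0,0,0,0,0.1445],[0.3,0,0,0,0,0,0.1445],[0.3,0,0,0,0,0,0.1445],[0.3,0,0,0,0,0,0.1445],[0.3,0,0,0,0,0,0.1445],[0.3,0,0,0,0,0,0.1445],[0.3,0,0,0,0,0,0.1445],[0.3,0,0,0,0,0,0],[0.3,0,0,0,0,0,0]]]' 40
python3 - <<'E'
from h import *
plan(.5697,-.3197,.046,111.9)
E
```

```text
clock: 11.92
position: [0.5688, -0.319, 0.1301]
orientation: [[-0.375, 0.927, -0.003], [0.927, 0.375, 0.002], [0.003, -0.002, -1.0]]
wrist_force: [-0.5, -1.0, -1.3]
finger_gap: 0.0589
finger_force: 44.1
yaw 112.01 turn [-0.0016 -0.0028  0.0018] shift after [-1.   0.6 84.1] shift before [-1.2  0.7 84.1] t 11.93
```

```bash
python3 -m inch '[[[0.3,-1,0.6,25,-0.0016,-0.0028,0.002],[0.3,0,0,25,0,0,0],[0.3,0,0,15,0,0,0],[0.3,0,0,10,0,0,0],[0.3,0,0,5,0,0,0],[0.3,0,0,3,0,0,0],[0.3,0,0,0,0,0,0]]]' 40
python3 - <<'E'
from h import *
plan(.5697,-.3197,.046,111.9)
E
```

```text
clock: 12.8
position: [0.571, -0.3207, 0.0495]
orientation: [[-0.371, 0.929, 0.003], [0.929, 0.371, -0.003], [-0.003, 0.002, -1.0]]
wrist_force: [0.3, 1.0, -2.3]
finger_gap: 0.0594
finger_force: 44.1
yaw 111.78 turn [ 0.002   0.0035 -0.0021] shift after [ 1.4 -0.8  3.5] shift before [ 1.4 -0.8  3.5] t 12.8
```

```bash
python3 -m inch '[[[0.3,1.0,-0.8,1.5,0.002,0.0035,0],[0.3,0,0,1.5,0,0,0],[0.3,0,0,0,0,0,0]]]' 40
python3 -m inch '[[[1,0,0,0,0,0,0],[1,0,0,0,0,0,0],[1,0,0,0,0,0,0],[1,0,0,0,0,0,0],[1,0,0,-10,0,0,0],[1,0,0,-40,0,0,0],[1,0,0,-50,0,0,0],[1,0,0,-50,0,0,0],[1,0,0,0,0,0,0]]]' 40
python3 - <<'E'
from h import *
k=arm.calibration('wrist');im=arm.capture('wrist');cv2.imwrite('pics/w4.png',im[:,:,::-1])
plan(.444,.110,.18,179.5)
E
```

```text
clock: 13.18
position: [0.5702, -0.3207, 0.047]
orientation: [[-0.371, 0.929, 0.001], [0.929, 0.371, -0.001], [-0.002, 0.0, -1.0]]
wrist_force: [0.4, -2.1, 0.7]
finger_gap: 0.0592
finger_force: 44.4
clock: 14.3
position: [0.5724, -0.322, 0.2038]
orientation: [[-0.371, 0.929, 0.009], [0.929, 0.371, -0.007], [-0.01, 0.006, -1.0]]
wrist_force: [0.2, 0.7, -0.7]
finger_gap: 0.0854
finger_force: 0.0
yaw 111.78 turn [-4.000e-04  6.400e-03 -1.182e+00] shift after [130.8 429.8  20.2] shift before [447.4  41.9  18. ] t 14.35
```

View pics/w4.png

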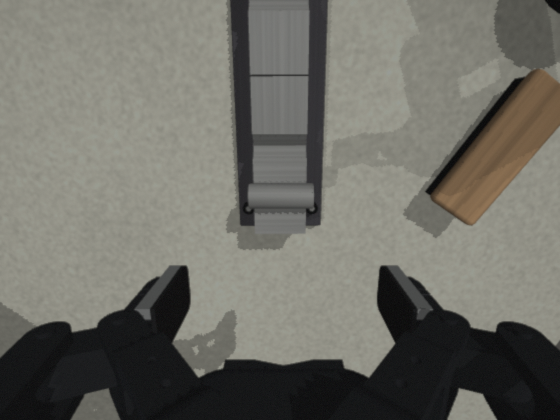

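The roller lies in the outermost groove, (281,196), overhanging the rail about equally on both sides. Now roller B.

```bash
python3 -m inch '[[[1,44.7,4.2,0,0,0,0],[1,44.7,4.2,0,0,0,0],[1,44.7,4.2,0,0,0,0],[1,44.7,4.2,0,0,0,0],[1,44.7,4.2,0,0,0,0],[1,44.7,4.2,0,0,0,0],[1,44.7,4.2,0,0,0,0],[1,44.7,4.2,0,0,0,0],[1,44.7,4.2,0,0,0,0],[1,44.7,4.2,0,0,0,0]]]' >/dev/null
python3 -m inch '[[[1,0,0,0,0,0,-0.169],[1,0,0,0,0,0,-0.169],[1,0,0,0,0,0,-0.169],[1,0,0,0,0,0,-0.169],[1,0,0,0,0,0,-0.169],[1,0,0,0,0,0,-0.169],[1,0,0,0,0,0,-0.168],[1,0,0,0,0,0,0],[1,0,0,0,0,0,0]]]' 40
python3 - <<'E'
from h import *
k=arm.calibration('wrist');im=arm.capture('wrist')
L=arm.outline_of('roller_a_mid','wrist')
p0=(.444,.11,np.deg2rad(89));ref=render(k,'roller',p0,.012,1)>0
for d in L:
    i=(d['pixels']&ref).sum()/(d['pixels']|ref).sum();print(d['p'],i)
    if i>.2: p,e=fit('roller',[(k,d['pixels'])],p0,.012);print(np.round(p[:2]*1000,1),np.rad2deg(p[2]),e)
cv2.imwrite('pics/w5.png',im[:,:,::-1])
plan(.444,.110,.012,179.5)
E
```

```text
clock: 16.73
position: [0.4423, 0.1107, 0.1955]
orientation: [[-1.0, 0.011, -0.002], [0.011, 1.0, 0.0], [0.002, 0.0, -1.0]]
wrist_force: [-0.3, 0.1, -0.1]
finger_gap: 0.0856
finger_force: 0.0
0.85 0.0
0.74 0.0
0.7 0.0
yaw 179.41 turn [ 0.0005 -0.0015 -0.0016] shift after [ -1.4  -0.7 183.9] shift before [ -1.7  -0.8 183.9] t 16.82
```

View pics/w5.png

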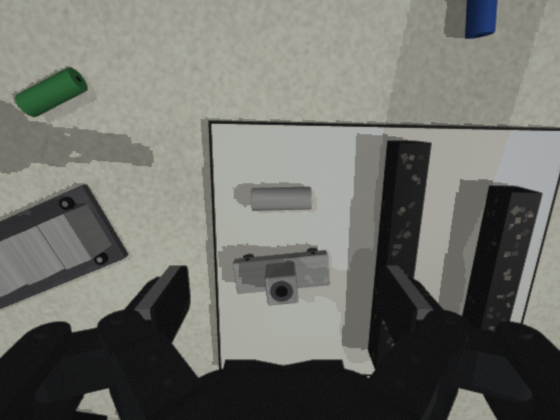

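Roller B is at (281,198), level with the image and so already aligned. The bridge is at (282,275).

```bash
python3 - <<'E'
from h import *
k=arm.calibration('wrist');p0=(.444,.11,np.deg2rad(89))
im=cv2.imread('pics/w5.png').astype(int)
g=im.mean(2)[170:225,235:330]
m=np.zeros((420,560),bool);
sub=(g<165);print(np.percentile(g,[5,25,50,75,95]))
for x,y in [(.444,.11),(.446,.11),(.442,.11)]:
    r=render(k,'roller',(x,y,np.deg2rad(89.4)),.012,1)>0;q=np.argwhere(r);print(x,q.min(0),q.max(0),q.mean(0))
E
```

```text
[ 99.06666667 124.33333333 169.66666667 170.66666667 171.33333333]
0.444 [183 251] [207 313] [195.         282.17958656]
0.446 [185 252] [209 313] [196.99480182 282.36127355]
0.442 [181 251] [205 313] [193.00773196 282.13917526]
```

```bash
python3 -m inch '[[[1,-4,-1.4,40,0,-0.0015,0],[1,0,0,50,0,0,0],[1,0,0,45,0,0,0],[1,0,0,28,0,0,0],[1,0,0,15,0,0,0],[1,0,0,5,0,0,0],[1,0,0,0,0,0,0]]]' 40
python3 -m inch '[[[0.3,0,0,0,0,0,0],[0.3,0,0,0,0,0,0],[0.3,0,0,0,0,0,0],[0.3,0,0,0,0,0,0],[0.3,0,0,0,0,0,0],[0.3,0,0,0,0,0,0]]]' 40
python3 -m inch '[[[0.3,0,0,-10,0,0,0],[0.3,0,0,-30,0,0,0],[0.3,0,0,-50,0,0,0],[0.3,0,0,-35,0,0,0],[0.3,0,0,0,0,0,0]]]' 40
python3 - <<'E'
from h import *
plan(.4913,-.1249,.12,111.9)
E
```

```text
clock: 17.7
position: [0.4477, 0.1094, 0.014]
orientation: [[-1.0, 0.009, 0.002], [0.009, 1.0, 0.001], [-0.002, 0.001, -1.0]]
wrist_force: [0.2, -0.6, 0.0]
finger_gap: 0.0857
finger_force: 0.0
clock: 18.45
position: [0.4482, 0.1095, 0.0147]
orientation: [[-1.0, 0.009, 0.003], [0.009, 1.0, 0.001], [-0.003, 0.001, -1.0]]
wrist_force: [-2.0, 0.3, 6.4]
finger_gap: 0.0588
finger_force: 43.6
clock: 19.08
position: [0.4488, 0.1094, 0.1415]
orientation: [[-1.0, 0.009, 0.008], [0.009, 1.0, 0.001], [-0.008, 0.001, -1.0]]
wrist_force: [-0.1, -0.4, -2.0]
finger_gap: 0.0592
finger_force: 44.2
yaw 179.5 turn [0.0055 0.0067 1.1798] shift after [-233.3  -48.    21.5] shift before [ -44.3 -234.    21.7] t 19.07
```

```bash
python3 -m inch '[[[0.3,-7.4,-39,0,0,0,0],[0.3,-7.4,-39,0,0,0,0],[0.3,-7.4,-39,0,0,0,0],[0.3,-7.4,-39,0,0,0,0],[0.3,-7.4,-39,0,0,0,0],[0.3,-7.3,-39,0,0,0,0]]]' 40 >/dev/null
python3 -m inch '[[[0.3,0,0,0,0,0,0.1685],[0.3,0,0,0,0,0,0.1685],[0.3,0,0,0,0,0,0.1685],[0.3,0,0,0,0,0,0.1685],[0.3,0,0,0,0,0,0.1685],[0.3,0,0,0,0,0,0.1685],[0.3,0,0,0,0,0,0.1685],[0.3,0,0,0,0,0,0],[0.3,0,0,0,0,0,0]]]' 40
python3 - <<'E'
from h import *
plan(.4913,-.1249,.047,111.9)
E
```

```text
clock: 20.95
position: [0.4883, -0.1247, 0.1369]
orientation: [[-0.375, 0.927, -0.001], [0.927, 0.375, 0.002], [0.002, -0.001, -1.0]]
wrist_force: [-0.6, -0.4, -2.7]
finger_gap: 0.0587
finger_force: 44.3
yaw 112.05 turn [-0.0006 -0.0019  0.0026] shift after [-1.3  2.7 89.9] shift before [-1.5  2.8 89.9] t 20.95
```

```bash
python3 -m inch '[[[0.3,-1.3,2.2,25,0,-0.0019,0.0026],[0.3,0,0,25,0,0,0],[0.3,0,0,15,0,0,0],[0.3,0,0,10,0,0,0],[0.3,0,0,8,0,0,0],[0.3,0,0,3,0,0,0],[0.3,0,0,0,0,0,0]]]' 40
python3 - <<'E'
from h import *
plan(.4913,-.1249,.047,111.9)
E
```

```text
clock: 21.82
position: [0.492, -0.1256, 0.0525]
orientation: [[-0.371, 0.929, 0.002], [0.929, 0.371, -0.001], [-0.002, 0.001, -1.0]]
wrist_force: [0.1, 0.3, -3.1]
finger_gap: 0.0592
finger_force: 44.3
yaw 111.77 turn [ 0.0014  0.0021 -0.0023] shift after [ 0.9 -0.4  5.5] shift before [ 0.9 -0.4  5.5] t 21.82
```

```bash
python3 -m inch '[[[0.3,0.9,-0.6,2.5,0.001,0.002,0],[0.3,0,0,2,0,0,0],[0.3,0,0,1,0,0,0],[0.3,0,0,0,0,0,0]]]' 40
python3 -m inch '[[[1,0,0,0,0,0,0],[1,0,0,0,0,0,0],[1,0,0,0,0,0,0],[1,0,0,0,0,0,0],[1,0,0,-10,0,0,0],[1,0,0,-40,0,0,0],[1,0,0,-50,0,0,0],[1,0,0,-50,0,0,0],[1,-40,0,-50,0,0,0],[1,-40,0,-10,0,0,0],[1,0,0,0,0,0,0]]]' 40
python3 - <<'E'
from h import *
k=arm.calibration('wrist');im=arm.capture('wrist');cv2.imwrite('pics/w6.png',im[:,:,::-1])
plan(.53,-.222,.26,111.9)
E
```

```text
clock: 22.32
position: [0.492, -0.1258, 0.0478]
orientation: [[-0.371, 0.929, 0.003], [0.929, 0.371, -0.002], [-0.003, 0.002, -1.0]]
wrist_force: [0.1, -3.4, 2.2]
finger_gap: 0.0588
finger_force: 44.9
clock: 23.7
position: [0.5212, -0.2006, 0.258]
orientation: [[-0.369, 0.93, 0.003], [0.93, 0.369, -0.002], [-0.003, 0.002, -1.0]]
wrist_force: [-0.2, -0.1, -1.2]
finger_gap: 0.0851
finger_force: 0.0
yaw 111.68 turn [ 0.0007  0.0002 -0.0039] shift after [-24.9   0.5  -3.6] shift before [-24.9   0.6  -3.6] t 23.75
```

View pics/w6.png

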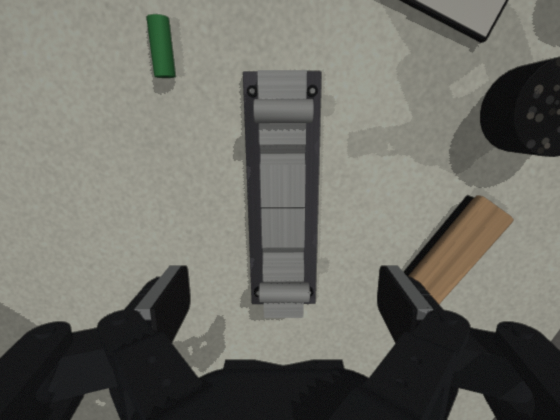

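Both rollers sit in the outermost grooves, (283,111) and (284,292), centred on the rail within 1–2 mm. Now the beam.

```bash
python3 - <<'E'
from h import *
plan(.516,.228,.2,179)
E
```

```text
yaw 111.68 turn [ 5.000e-04  6.000e-04 -1.175e+00] shift after [ 11.7 426.9  56.4] shift before [398.4 153.7  56.4] t 23.75
```

```bash
python3 -m inch '[[[1,39.8,15.4,0,0,0,0],[1,39.8,15.4,0,0,0,0],[1,39.8,15.4,0,0,0,0],[1,39.8,15.4,0,0,0,0],[1,39.8,15.4,0,0,0,0],[1,39.8,15.4,0,0,0,0],[1,39.8,15.4,0,0,0,0],[1,39.8,15.4,0,0,0,0],[1,39.8,15.4,0,0,0,0],[1,39.8,15.4,0,0,0,0]]]' >/dev/null
python3 -m inch '[[[1,0,0,0,0,0,-0.168],[1,0,0,0,0,0,-0.168],[1,0,0,0,0,0,-0.168],[1,0,0,0,0,0,-0.168],[1,0,0,0,0,0,-0.168],[1,0,0,0,0,0,-0.168],[1,0,0,0,0,0,-0.167],[1,0,0,0,0,0,0],[1,0,0,0,0,0,0]]]' 60
python3 - <<'E'
from h import *
k=arm.calibration('wrist');im=arm.capture('wrist');cv2.imwrite('pics/w7.png',im[:,:,::-1])
L=arm.outline_of('long_beam_mid','wrist')
p0=(.5158,.2282,np.deg2rad(-1));ref=render(k,'long_beam_mid',p0,.012,1)>0
# fit only above finger rows
for d in L:
    i=(d['pixels']&ref).sum()/(d['pixels']|ref).sum();print(d['p'],i,'px',np.argwhere(d['pixels']).min(0),np.argwhere(d['pixels']).max(0),np.argwhere(ref).min(0),np.argwhere(ref).max(0))
    if i>.6: p,e=fit('long_beam_mid',[(k,d['pixels'])],p0,.012);print(np.round(p[:2]*1000,1),np.rad2deg(p[2]),e)
plan(.5158,.2282,.018,179)
E
```

```text
clock: 26.12
position: [0.5148, 0.2287, 0.2551]
orientation: [[-1.0, 0.018, -0.001], [0.018, 1.0, 0.0], [0.001, 0.0, -1.0]]
wrist_force: [-1.0, -0.6, -0.3]
finger_gap: 0.0853
finger_force: 0.0
0.56 0.932258064516129 px [ 67 268] [287 297] [ 67 268] [288 297]
[516.  228.3] -0.8738290985385474 0.051223885267972946
yaw 179.02 turn [ 0.0001 -0.0007  0.0004] shift after [ -0.6  -0.3 237.4] shift before [ -0.8  -0.4 237.4] t 26.23
```

```bash
python3 -m inch '[[[1,-0.9,-0.4,40,0,0,0],[1,0,0,50,0,0,0],[1,0,0,50,0,0,0],[1,0,0,45,0,0,0],[1,0,0,30,0,0,0],[1,0,0,17,0,0,0],[1,0,0,6,0,0,0],[1,0,0,0,0,0,0]]]' 60
python3 -m inch '[[[0.05,0,0,0,0,0,0],[0.05,0,0,0,0,0,0],[0.05,0,0,0,0,0,0],[0.05,0,0,0,0,0,0],[0.05,0,0,0,0,0,0],[0.05,0,0,0,0,0,0],[0.05,0,0,0,0,0,0],[0.05,0,0,0,0,0,0]]]' 60
```

```text
clock: 27.22
position: [0.5172, 0.2282, 0.0183]
orientation: [[-1.0, 0.016, 0.001], [0.016, 1.0, 0.001], [-0.001, 0.001, -1.0]]
wrist_force: [0.6, -0.5, -0.2]
finger_gap: 0.0854
finger_force: 0.0
clock: 28.22
position: [0.517, 0.2279, 0.0184]
orientation: [[-1.0, 0.016, 0.001], [0.016, 1.0, -0.0], [-0.001, -0.0, -1.0]]
wrist_force: [-1.5, -2.4, 6.6]
finger_gap: 0.029
finger_force: 62.7
```

```bash
python3 -m inch '[[[0.05,0,0,-4,0,0,0],[0.05,0,0,-12,0,0,0],[0.05,0,0,-25,0,0,0],[0.05,0,0,-40,0,0,0],[0.05,0,0,-40,0,0,0],[0.05,0,0,-25,0,0,0],[0.05,0,0,-10,0,0,0],[0.05,0,0,0,0,0,0]]]' 60
python3 - <<'E'
from h import *
k=arm.calibration('wrist');im=arm.capture('wrist');cv2.imwrite('pics/w8.png',im[:,:,::-1])
s=arm.read_state();p=s['position']
L=arm.outline_of('long_beam_mid','wrist')
R=np.array(s['orientation']);yaw=np.arctan2(R[1,0],R[0,0])
print(s['moment'],s['wrist_force'])
for o in(-.004,0,.004):
    c=p+R@[o,0,-.0111];r=render(k,'long_beam_mid',(c[0],c[1],yaw),c[2]-.0175,1)>0;print(o,np.argwhere(r).min(0),np.argwhere(r).max(0))
for d in L[:2]: q=np.argwhere(d['pixels']);print(d['p'],q.min(0),q.max(0))
plan(.530,-.2225,.16,111.9)
E
```

```text
clock: 29.22
position: [0.5161, 0.228, 0.1733]
orientation: [[-1.0, 0.016, -0.0], [0.016, 1.0, 0.0], [0.0, 0.0, -1.0]]
wrist_force: [-0.7, -0.5, -7.5]
finger_gap: 0.0289
finger_force: 61.5
[-0.02904272  0.00231598 -0.02240093] [-0.13968714  0.18935232 -6.27223478]
-0.004 [  0 234] [419 329]
0 [  0 234] [419 329]
0.004 [  0 234] [419 329]
0.66 [  0 237] [364 331]
yaw 179.09 turn [-0.0027 -0.0028  1.1727] shift after [-423.2 -154.2   11.6] shift before [ -22.  -449.9   11.8] t 29.32
```

View pics/w8.png

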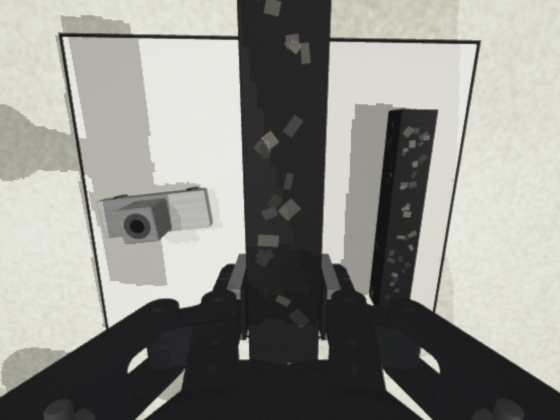

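The beam is held level, (285,180), and the bridge (140,215) and short beam (405,205) are undisturbed. I'm carrying the beam to the base.

```bash
python3 -m inch '[[[0.05,-1,-20,0,0,0,0],[0.05,-2,-39,0,0,0,0],[0.05,-2,-40,0,0,0,0],[0.05,-2,-40,0,0,0,0],[0.05,-2,-40,0,0,0,0],[0.05,-2,-41,0,0,0,0],[0.05,-2,-45,0,0,0,0],[0.05,-2,-45,0,0,0,0],[0.05,-2,-45,0,0,0,0],[0.05,-2,-45,0,0,0,0],[0.05,-2,-35,0,0,0,0],[0.05,-1,-15,0,0,0,0]]]' 60 >/dev/null
python3 -m inch '[[[0.05,0,0,0,0,0,0.06],[0.05,0,0,0,0,0,0.12],[0.05,0,0,0,0,0,0.15],[0.05,0,0,0,0,0,0.15],[0.05,0,0,0,0,0,0.15],[0.05,0,0,0,0,0,0.15],[0.05,0,0,0,0,0,0.15],[0.05,0,0,0,0,0,0.12],[0.05,0,0,0,0,0,0.09],[0.05,0,0,0,0,0,0.03],[0.05,0,0,0,0,0,0],[0.05,0,0,0,0,0,0]]]' 60
python3 - <<'E'
from h import *
v=np.array([-.371,.929])
plan(.530+.0005*.371,-.2225-.0005*.929,.0744,111.9)
E
```

```text
clock: 32.33
position: [0.5312, -0.2222, 0.1733]
orientation: [[-0.376, 0.927, -0.0], [0.927, 0.376, 0.0], [0.001, -0.0, -1.0]]
wrist_force: [-0.1, -0.6, -6.4]
finger_gap: 0.0293
finger_force: 61.4
yaw 112.1 turn [-0.0002 -0.0006  0.0036] shift after [-0.4 -1.3 98.9] shift before [-0.4 -1.2 98.9] t 32.33
```

```bash
python3 -m inch '[[[0.05,-0.4,-1.3,15,0,0,0.0036],[0.05,0,0,25,0,0,0],[0.05,0,0,25,0,0,0],[0.05,0,0,15,0,0,0],[0.05,0,0,8,0,0,0],[0.05,0,0,4,0,0,0],[0.05,0,0,0,0,0,0],[0.05,0,0,0,0,0,0]]]' 60
python3 - <<'E'
from h import *
im=arm.capture('side');cv2.imwrite('pics/s1.png',cv2.resize(im[90:220,200:380],None,fx=4,fy=4,interpolation=cv2.INTER_CUBIC)[:,:,::-1])
plan(.530+.0005*.371,-.2225-.0005*.929,.0744,111.9)
E
```

```text
clock: 33.33
position: [0.5309, -0.2235, 0.0825]
orientation: [[-0.372, 0.928, 0.001], [0.928, 0.372, -0.001], [-0.001, 0.001, -1.0]]
wrist_force: [0.4, 0.1, -7.4]
finger_gap: 0.0293
finger_force: 61.3
yaw 111.85 turn [ 0.001   0.0012 -0.0009] shift after [ 0.7 -0.4  8. ] shift before [ 0.7 -0.4  8. ] t 33.38
```

View pics/s1.png

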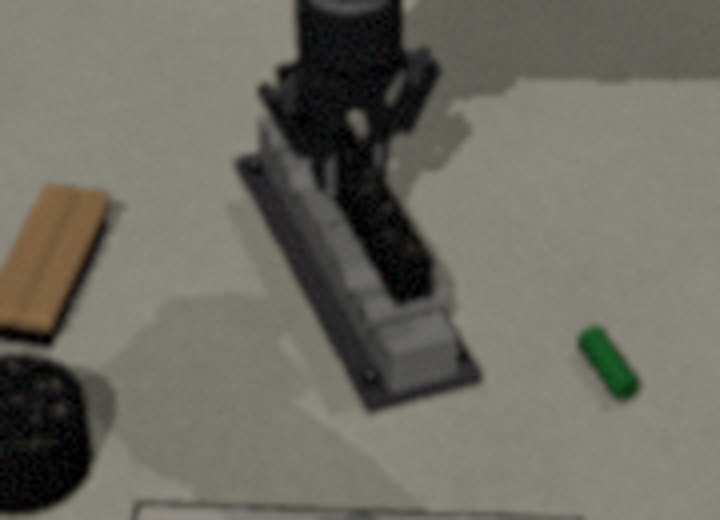

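The beam hovers over both rollers, its near end at (410,290), in line with the rail. I'll lower it gently.

```bash
python3 -m inch '[[[0.05,0.7,-0.4,2,0.001,0.001,-0.001],[0.05,0,0,2,0,0,0],[0.05,0,0,1.5,0,0,0],[0.05,0,0,1,0,0,0],[0.05,0,0,0,0,0,0]]]' 60
python3 -m inch '[[[0.05,0,0,0.5,0,0,0],[0.05,0,0,0.5,0,0,0],[0.05,0,0,0,0,0,0]]]' 60
```

```text
clock: 34.0
position: [0.5296, -0.2226, 0.0749]
orientation: [[-0.373, 0.928, -0.002], [0.928, 0.373, 0.001], [0.001, -0.001, -1.0]]
wrist_force: [-0.5, 0.8, -6.8]
finger_gap: 0.0289
finger_force: 61.3
clock: 34.38
position: [0.5298, -0.2227, 0.0744]
orientation: [[-0.373, 0.928, -0.001], [0.928, 0.373, 0.001], [0.001, -0.001, -1.0]]
wrist_force: [0.3, -1.3, -4.8]
finger_gap: 0.029
finger_force: 61.6
```

Contact is starting, since the load is coming off the wrist. I'll go a little further, then release slowly.

```bash
python3 -m inch '[[[0.05,0,0,0.5,0,0,0],[0.05,0,0,0.3,0,0,0],[0.05,0,0,0,0,0,0]]]' 60
python3 -m inch '[[[0.4,0,0,0,0,0,0],[0.6,0,0,0,0,0,0],[0.8,0,0,0,0,0,0],[0.8,0,0,0,0,0,0],[0.8,0,0,0,0,0,0],[0.8,0,0,-10,0,0,0],[0.8,0,0,-30,0,0,0],[1,0,0,-50,0,0,0],[1,0,0,-50,0,0,0],[1,0,0,-50,0,0,0],[1,0,0,0,0,0,0]]]' 60
python3 - <<'E'
from h import *
k=arm.calibration('wrist');im=arm.capture('wrist');cv2.imwrite('pics/w9.png',im[:,:,::-1])
L=arm.outline_of('long_beam_mid','wrist')
p0=(.53,-.2225,np.deg2rad(111.9))
for d in L[:2]:
    ref=render(k,'long_beam_mid',p0,.068,1)>0
    i=(d['pixels']&ref).sum()/(d['pixels']|ref).sum();print(d['p'],i)
    if i>.4: p,e=fit('long_beam_mid',[(k,d['pixels'])],p0,.068);print(np.round(p[:2]*1000,1),np.rad2deg(p[2]),e)
plan(.526,.108,.2,95.8)
E
```

```text
clock: 34.75
position: [0.5298, -0.2227, 0.0743]
orientation: [[-0.373, 0.928, -0.001], [0.928, 0.373, 0.001], [0.001, -0.001, -1.0]]
wrist_force: [-3.9, 2.9, 3.1]
finger_gap: 0.0292
finger_force: 62.6
clock: 36.12
position: [0.5323, -0.2242, 0.2705]
orientation: [[-0.373, 0.928, 0.009], [0.928, 0.373, -0.006], [-0.009, 0.006, -1.0]]
wrist_force: [-0.4, 0.2, -0.7]
finger_gap: 0.0855
finger_force: 0.0
0.97 0.9153961509622595
[ 530.3 -220.6] 111.84160477028036 0.03822825476527214
yaw 111.91 turn [1.000e-04 3.000e-04 2.811e-01] shift after [329.5  29.4  64.3] shift before [308.4 119.7  64.2] t 36.23
```

View pics/w9.png

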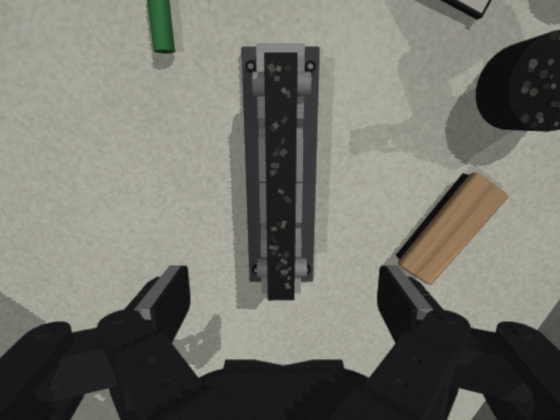

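The beam lies on both rollers in line with the rail, from (281,52) to (281,299), and is centred across it. The longitudinal position is within about 2 mm; I'll check it in the top view while fetching the bridge.

```bash
python3 -m inch '[[[1,38.5,15,0,0,0,0],[1,38.5,15,0,0,0,0],[1,38.5,15,0,0,0,0],[1,38.5,15,8,0,0,0],[1,38.5,15,10,0,0,0],[1,38.5,15,12,0,0,0],[1,38.5,15,12,0,0,0.14],[1,38.5,15,15,0,0,0.141],[1,0,0,0,0,0,0],[1,0,0,0,0,0,0]]]'
python3 - <<'E'
from h import *
k=arm.calibration('wrist');im=arm.capture('wrist');cv2.imwrite('pics/w10.png',im[:,:,::-1])
L=arm.outline_of('load_bridge_stem','wrist');p0=(.526,.108,np.deg2rad(95.5));ref=render(k,'bridge',p0,.012,1)>0
for d in L[:3]:
    i=(d['pixels']&ref).sum()/(d['pixels']|ref).sum();print(d['p'],i)
    if i>.4: p,e=fit('bridge',[(k,d['pixels'])],p0,.012);print(np.round(p[:2]*1000,1),np.rad2deg(p[2]),e)
plan(.526,.108,.037,95.5)
k=arm.calibration('top');arm.capture('top')
p0=(.53,-.2225,np.deg2rad(111.9))
for t,z in(('long_beam_mid',.068),('bend_base',0)):
    for d in arm.outline_of(t,'top')[:2]:
        p,e=fit(t,[(k,d['pixels'])],p0,z);print(t,d['p'],np.round(p[:2]*1000,1),np.rad2deg(p[2]),e)
E
```

```text
clock: 37.48
position: [0.5313, 0.1072, 0.2052]
orientation: [[-0.103, 0.995, -0.004], [0.995, 0.103, 0.0], [0.001, -0.004, -1.0]]
wrist_force: [-0.9, -1.2, 1.5]
finger_gap: 0.0858
finger_force: 0.0
0.97 0.9125653010723124
[526.2 107.9] 94.74195989236797 0.06901899725198746
yaw 95.78 turn [-0.0017 -0.0007  0.0048] shift after [  2.   -5.8 169.3] shift before [  1.9  -5.5 169.3] t 37.58
long_beam_mid 0.69 [ 529.7 -219.9] 111.71021762793522 0.0606447197496891
long_beam_mid 0.49 [ 545.7 -229.3] 116.1402908132689 14.49547290802002
bend_base 0.96 [ 529.8 -221. ] 111.75386519381281 0.7421735525131226
```

View pics/w10.png

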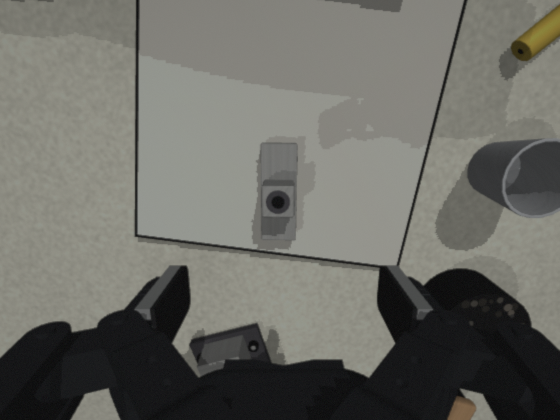

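The bridge is alone on its part of the board at (277,190), stem at (278,200), with a clear approach.

```bash
python3 -m inch '[[[1,2,-5.8,40,-0.0017,-0.0007,0.01],[1,0,0,45,0,0,0],[1,0,0,40,0,0,0],[1,0,0,25,0,0,0],[1,0,0,12,0,0,0],[1,0,0,5,0,0,0],[1,0,0,0,0,0,0]]]' 60
python3 -m inch '[[[0.05,0,0,0,0,0,0],[0.05,0,0,0,0,0,0],[0.05,0,0,0,0,0,0],[0.05,0,0,0,0,0,0],[0.05,0,0,0,0,0,0],[0.05,0,0,0,0,0,0],[0.05,0,0,0,0,0,0],[0.05,0,0,0,0,0,0]]]' 60
python3 -m inch '[[[0.05,0,0,-4,0,0,0],[0.05,0,0,-12,0,0,0],[0.05,0,0,-30,0,0,0],[0.05,0,0,-45,0,0,0],[0.05,0,0,-45,0,0,0],[0.05,0,0,-30,0,0,0],[0.05,0,0,0,0,0,0]]]' 60
python3 - <<'E'
from h import *
k=arm.calibration('wrist');im=arm.capture('wrist');cv2.imwrite('pics/w11.png',im[:,:,::-1])
plan(.5298,-.2221,.2,111.9)
E
```

```text
clock: 38.6
position: [0.5268, 0.1088, 0.0403]
orientation: [[-0.091, 0.996, 0.002], [0.996, 0.091, 0.0], [0.0, 0.002, -1.0]]
wrist_force: [0.1, -0.6, 0.4]
finger_gap: 0.0855
finger_force: 0.0
clock: 39.6
position: [0.5265, 0.109, 0.04]
orientation: [[-0.091, 0.996, 0.001], [0.996, 0.091, 0.0], [0.0, 0.001, -1.0]]
wrist_force: [-1.2, 0.7, 5.4]
finger_gap: 0.029
finger_force: 61.5
clock: 40.48
position: [0.5273, 0.1089, 0.2082]
orientation: [[-0.091, 0.996, 0.006], [0.996, 0.091, 0.0], [-0.0, 0.006, -1.0]]
wrist_force: [0.1, 0.6, -5.3]
finger_gap: 0.0295
finger_force: 60.5
yaw 95.23 turn [ 1.300e-03  1.000e-04 -2.909e-01] shift after [-308.6 -119.8    5.6] shift before [-330.   -26.3    5.5] t 40.52
```

View pics/w11.png

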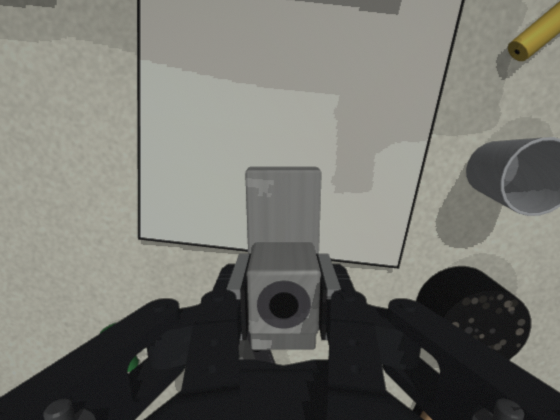

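The bridge is held squarely by its stem, (283,300). Carrying it over.

```bash
python3 -m inch '[[[0.05,-20,-2,0,0,0,0],[0.05,-38,-3,0,0,0,0],[0.05,-42,-3,0,0,0,0],[0.05,-42,-3,0,0,0,0],[0.05,-42,-3,0,0,0,0],[0.05,-42,-3,0,0,0,0],[0.05,-42,-3,0,0,0,0],[0.05,-38,-3,0,0,0,0],[0.05,-18,-2,0,0,0,0],[0.05,-6,-1.3,0,0,0,0],[0.05,0,0,0,0,0,0]]]' 60 >/dev/null
python3 -m inch '[[[0.05,0,0,0,0,0,-0.06],[0.05,0,0,0,0,0,-0.1],[0.05,0,0,0,0,0,-0.09],[0.05,0,0,0,0,0,-0.041],[0.05,0,0,0,0,0,0],[0.05,0,0,0,0,0,0]]]' 60
python3 - <<'E'
from h import *
plan(.5296,-.2216,.131,111.9)
E
```

```text
clock: 42.65
position: [0.5299, -0.2213, 0.2053]
orientation: [[-0.373, 0.928, 0.0], [0.928, 0.373, 0.001], [0.0, 0.0, -1.0]]
wrist_force: [0.1, -0.1, -5.3]
finger_gap: 0.0294
finger_force: 60.3
yaw 111.93 turn [ 0.0004 -0.0004  0.0005] shift after [-0.2 -0.4 74.3] shift before [-0.2 -0.5 74.3] t 42.65
```

```bash
python3 -m inch '[[[0.05,-0.2,-0.4,12,0,0,0],[0.05,0,0,20,0,0,0],[0.05,0,0,17,0,0,0],[0.05,0,0,10,0,0,0],[0.05,0,0,6,0,0,0],[0.05,0,0,3,0,0,0],[0.05,0,0,0,0,0,0],[0.05,0,0,0,0,0,0]]]' 60
python3 - <<'E'
from h import *
plan(.5296,-.2216,.131,111.9)
E
```

```text
clock: 43.65
position: [0.53, -0.2227, 0.1382]
orientation: [[-0.373, 0.928, 0.002], [0.928, 0.373, -0.001], [-0.001, 0.001, -1.0]]
wrist_force: [-0.7, 0.0, -5.5]
finger_gap: 0.029
finger_force: 60.4
yaw 111.91 turn [0.0012 0.0011 0.0001] shift after [1.2 0.  7.2] shift before [1.2 0.  7.2] t 43.65
```

```bash
python3 -m inch '[[[0.05,1.2,0,2,0.001,0.001,0],[0.05,0,0,2,0,0,0],[0.05,0,0,1.5,0,0,0],[0.05,0,0,0.7,0,0,0],[0.05,0,0,0,0,0,0]]]' 60
python3 -m inch '[[[0.05,0,0,0.5,0,0,0],[0.05,0,0,0.3,0,0,0],[0.05,0,0,0,0,0,0]]]' 60
```

```text
clock: 44.28
position: [0.5292, -0.2214, 0.1312]
orientation: [[-0.373, 0.928, -0.001], [0.928, 0.373, 0.001], [0.001, -0.001, -1.0]]
wrist_force: [0.4, -0.5, -5.5]
finger_gap: 0.0288
finger_force: 60.3
clock: 44.65
position: [0.5294, -0.2214, 0.131]
orientation: [[-0.373, 0.928, -0.001], [0.928, 0.373, 0.001], [0.001, -0.0, -1.0]]
wrist_force: [-1.2, 1.9, -1.9]
finger_gap: 0.0291
finger_force: 60.6
```

```bash
python3 -m inch '[[[0.05,0,0,0.4,0,0,0],[0.05,0,0,0,0,0,0]]]' 60
python3 -m inch '[[[0.4,0,0,0,0,0,0],[0.6,0,0,0,0,0,0],[0.8,0,0,0,0,0,0],[0.9,0,0,0,0,0,0],[1,0,0,0,0,0,0],[1,0,0,-10,0,0,0],[1,0,0,-40,0,0,0],[1,0,0,-50,0,0,0],[1,0,0,-50,0,0,0],[1,0,0,0,0,0,0]]]' 60
python3 - <<'E'
from h import *
k=arm.calibration('wrist');im=arm.capture('wrist');cv2.imwrite('pics/w12.png',im[:,:,::-1])
p0=(.53,-.2225,np.deg2rad(111.9))
for t,mod,z in(('load_bridge_stem','bridge',.103),('long_beam_mid','long_beam_mid',.068)):
    for d in arm.outline_of(t,'wrist')[:1]:
        p,e=fit(mod,[(k,d['pixels'])],p0,z);print(t,d['p'],np.round(p[:2]*1000,1),np.rad2deg(p[2]),e)
E
```

```text
clock: 44.9
position: [0.5294, -0.2214, 0.1309]
orientation: [[-0.373, 0.928, -0.0], [0.928, 0.373, 0.001], [0.001, -0.0, -1.0]]
wrist_force: [-2.2, 1.9, 2.9]
finger_gap: 0.0294
finger_force: 61.1
clock: 46.15
position: [0.5316, -0.2229, 0.2873]
orientation: [[-0.373, 0.928, 0.009], [0.928, 0.373, -0.006], [-0.009, 0.007, -1.0]]
wrist_force: [0.0, -0.1, -1.1]
finger_gap: 0.0853
finger_force: 0.0
long_beam_mid 0.72 [ 530.2 -220.4] 111.83298813197914 0.7471597194671631
```

View pics/w12.png

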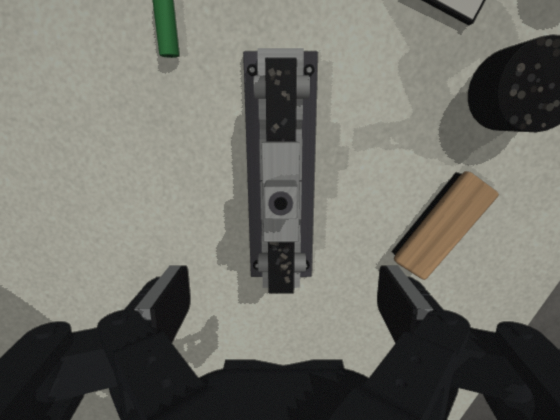

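The bridge stands on the beam in line with it: plate rows about 142–242, stem top at (280,203). I'll check its longitudinal position against the model, then hand in.

```bash
python3 - <<'E'
from h import *
k=arm.calibration('wrist');u=np.array([np.cos(np.deg2rad(111.9)),np.sin(np.deg2rad(111.9))]);c=np.array([.5302,-.2222])
P=lambda s,z:proj(k,np.array([[*(c+s*u),z]]))[0].round(1)
print('plate ends top',P(.05,.126),P(-.05,.126),'stem top',P(0,.16),'beam ends top',P(.125,.103),P(-.125,.103),'base ends',P(.15,.012),P(-.15,.012))
im=cv2.imread('pics/w12.png').mean(2);print('col profile',[(r,int(im[r,268:294].mean())) for r in list(range(50,64))+list(range(136,148))+list(range(236,250))+list(range(286,300))])
E
```

```text
plate ends top [283.4 147.3] [283.3 248.9] stem top [283.3 209.7] beam ends top [283.4  62.6] [283.3 302.5] base ends [283.5  53.6] [283.4 283.5]
col profile [(50, 126), (51, 128), (52, 128), (53, 125), (54, 123), (55, 124), (56, 123), (57, 90), (58, 50), (59, 32), (60, 30), (61, 30), (62, 30), (63, 30), (136, 28), (137, 27), (138, 27), (139, 27), (140, 31), (141, 54), (142, 89), (143, 117), (144, 124), (145, 125), (146, 125), (147, 125), (236, 121), (237, 121), (238, 121), (239, 121), (240, 121), (241, 89), (242, 52), (243, 35), (244, 30), (245, 26), (246, 25), (247, 27), (248, 31), (249, 37), (286, 26), (287, 26), (288, 27), (289, 26), (290, 27), (291, 27), (292, 39), (293, 89), (294, 143), (295, 157), (296, 157), (297, 156), (298, 156), (299, 155)]
```

```bash
python3 - <<'E'
from h import *
k=arm.calibration('wrist');im=arm.capture('wrist').mean(2);print(arm.read_state()['position'])
u=np.array([np.cos(np.deg2rad(111.9)),np.sin(np.deg2rad(111.9))]);c=np.array([.5302,-.2222])
P=lambda s,z:proj(k,np.array([[*(c+s*u),z]]))[0,1].round(1)
print('plate',P(.05,.126),P(-.05,.126),'beam',P(.125,.103),P(-.125,.103),'rail ends',P(.145,.05),P(-.145,.012))
prof=lambda a,b:np.interp
for n,(a,b) in dict(beamfar=(50,68),platefar=(134,156),platenear=(234,256),beamnear=(284,310)).items():
    p=im[a:b,270:292].mean(1);d=np.abs(np.diff(p));print(n,round((np.arange(a,b-1)+.5)@d/d.sum(),1))
e=im[40:62,250:256].mean(1);print('foot far',40+np.argmax(np.abs(np.diff(e)))+.5,'exp',P(.15,.012));e=im[264:290,304:309].mean(1);print('foot near',264+np.argmax(np.abs(np.diff(e)))+.5,'exp',P(-.15,.012))
E
```

```text
[ 0.52859579 -0.22100347  0.27845083]
plate 147.3 248.9 beam 62.6 302.5 rail ends 51.2 280.3
beamfar 59.0
platefar 146.0
platenear 247.2
beamnear 299.5
foot far 54.5 exp 53.6
foot near 283.5 exp 283.5
```

```bash
python3 - <<'E'
from h import *
k=arm.calibration('wrist');im=arm.capture('wrist').mean(2)
u=np.array([np.cos(np.deg2rad(111.9)),np.sin(np.deg2rad(111.9))]);c=np.array([.5302,-.2222])
P=lambda s,z:proj(k,np.array([[*(c+s*u),z]]))[0,1].round(1)
def edge(a,b,c0,c1):
    p=im[a:b,c0:c1].mean(1);d=np.abs(np.diff(p));i=d.argmax();w=slice(max(0,i-1),i+2);return round((np.arange(a,b-1)[w]+.5)@d[w]/d[w].sum(),2)
for n,(a,b,s,z) in dict(beamfar=(50,72,.125,.103),platefar=(136,156,.05,.126),platenear=(236,258,-.05,.126),beamnear=(290,312,-.125,.103)).items():
    e=edge(a,b,272,292);print(n,e,'exp',P(s,z),'mm off',round((P(s,z)-e)/(P(s-.005,z)-P(s+.005,z))*10,1))
for n,(a,b,c0,c1,s,z) in dict(ffar=(44,64,250,255,.15,.012),fnear=(272,294,304,309,-.15,.012),rfar=(40,60,262,300,.145,.05)).items():
    e=edge(a,b,c0,c1);print(n,e,'exp',P(s,z),'mm off',round((P(s,z)-e)/(P(s-.005,z)-P(s+.005,z))*10,1))
plan(*(c+.145*u),.28,111.9)
E
```

```text
beamfar 61.88 exp 63.0 mm off 0.9
platefar 147.48 exp 147.9 mm off 0.4
platenear 248.94 exp 249.7 mm off 0.8
beamnear 301.61 exp 303.5 mm off 2.5
ffar 54.9 exp 54.1 mm off -0.9
fnear 284.65 exp 284.3 mm off -0.6
rfar 52.22 exp 51.7 mm off -0.5
yaw 111.9 turn [-0.0027 -0.004   0.    ] shift after [143.2   1.1  -2. ] shift before [143.2   1.1  -1.4] t 46.4
```

The bridge is within about 1 mm of mid-span and the beam within about 2 mm of centre. The gripper is clear of everything, so I'm handing in.

```bash
python3 -c "
from rig import arm
print(arm.job_done())"
```

```text
the job is handed in; nothing more can be done
None
```

The bending rig is set up and handed in at about 46 s: both rollers lie in the outer grooves, the long beam rests on them about 2 mm off centre lengthways (overhangs roughly 22 and 18 mm), and the load bridge stands within about 1 mm of mid-span.

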